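# Move a sprocket to the spare fold-down hook and fold the emptied hook flat

### The arm

A 6-joint arm with a two-finger parallel gripper is mounted at the origin on the work surface. World frame = base frame: x ahead of the robot, y to its left, z up, the work surface at z = 0. Lengths are in m, angles in rad, forces in N, time in s.
With the tool pointing down it reaches from about 0.35 to 0.775 m from the base axis. Payload 7.3 kg.
Tool frame: the origin (TCP) lies between the finger pads; the fingertips stand 17 mm ahead of it and the grasp point (between the pads) lies 2 mm behind it; z points along the fingers, y is the line along which they close (so a half turn about z gives the same grasp; the last joint's range is limited). The gripper opens to 92 mm and grips with 3 to 60 N. Pads are 19 mm wide; open, the fingers measure 130 mm over their backs; the gripper's body (75 mm by 190 mm) begins 47 mm behind the grasp point.
Start: joints at [-1.427, 0.342, 1.524, -0, 1.275, -0.146], TCP at [0.15, -0.503, 0.244] pointing down, gripper open.
Joint ranges: [-2.53, 2.53], [-0.77, 2.02], [0.04, 2.7], [-1, 4.14], [0.28, 2.66], [-3.11, 3.11]. Speed limits (rad/s): [2.57, 2.57, 3.14, 3.14, 3.14, 3.14].

### API

Orientations are given as [roll, pitch, yaw] about the fixed x, y, z axes, in that order (R = Rz(yaw) Ry(pitch) Rx(roll)).
In Python, from cell import robot, optics gives the robot as it stands.
- The arm moves only by the tool play_rows, never from a script. Its argument "rows" is a list of rows, each a list of 7 numbers: the shift along the tool's x, y, z in cm, then the turn, a rotation vector about the tool's x, y, z in rad, then the opening, from 0 (shut) to 1 (fully open). In form: [[tx, ty, tz, wx, wy, wz, grip], ...]. A call has 1 to 20 rows; each row is the pose to reach, as a shift and turn from the pose commanded when the call began, along the tool's axes at that moment; what a row does not reach only later rows make up. A row lasts 1/10 s, in which the tool goes at most 50 mm and 8.59 degrees, less where a joint would pass 70% of its speed; a pose out of reach is approached as far as the arm can. A call with a gripper value outside its range is refused whole. The fingers move at their own pace and stop on an object; "squeeze" is the grip in N (left out, the last holds). Time passes only in rows, so rows that repeat a pose let the fingers close. It gives the time, the measured TCP pose, the force, the opening and the grip force at its end, in the units of the state.
- robot.observe(): the state, without advancing time (a new reading comes with each control period).
- optics.read_camera(name): name is "scene" or "top" or "wrist"; returns (picture, depth): 400x640x3 uint8, red, green, blue; 400x640 float32, m along the optical axis (not along the pixel's ray), 0 where there is no reading.
- optics.camera_model(name): a dict with "fx", "fy", "cx", "cy" (pixels), "origin" and "rotation" of the camera in the world; the wrist camera has in their place "tool_from_camera" (4x4, takes a point from camera to tool coordinates, whose origin is the TCP and whose axes are the flange's). Camera axes: x right, y up, looking along -z (the intrinsics and any distortion apply to the point x, -y, -z); pixel columns grow to the right and rows downward; lengths in m; the calibration is good to about 2 mm. The wrist camera is an equidistant fisheye: a pixel r from the principal point sees the ray r / f radians off the axis. A picture is of the moment at which its call begins: read the wrist's pose just before it. camera_model takes no time and is no camera call.
- robot.hand_in(): hands the job in; it is judged then, once.
The state is a dict: "time": time; "qpos": joint angles; "qvel": joint speeds; "joint_efforts": joint torques, N m; "tool_pos": TCP position; "tool_rot": TCP orientation; "contact_force": force on the tool from outside, world axes, zero at the start; "torque": the same for the moment, N m; "opening": finger opening in m; "grip_force": force on a finger pad.
Only numpy, scipy, OpenCV 4.12 (cv2) and the standard library are available. Lean on these libraries where they do the work, as an engineer would, in place of code of your own. Each camera call takes 0.05 s, during which the arm holds its last target. There are 200 camera calls.

### The job

Swing the folded hook on the pegboard all the way out and move the hanging sprocket over onto it, hung through its bore and let go. Then fold the hook you emptied flat up against the board so that nobody catches a sleeve on it, and leave the other stock on the counter where it is.

Things in the scene. Friction and masses are not known exactly. Their poses are not given: they have to be found in the camera images.
- board: White pegboard counter stand, fixed, 440 wide x 285 high, vertical face, two feet 14 high reaching 80 in front of the face at its ends. Origin on the counter at the middle of the front face; -x points straight out of the face (outward), y along the face, z up. Both hooks are screwed to this face, 164 to 190 apart along y; the space outside their arms is free above 60.
- spare_hook: Grey steel bracket, 48 wide, 80 high, of the hook that is folded and empty at the start; at which end of the board varies. Origin on the board's face level with the hinge; axes as the board's (-x outward, y along the board, z up). The hinge axis runs along y, 28 out from the origin, between two cheeks (30 wide over all, reaching 39 out).
- used_hook: The same bracket of the other hook, which is open and carries the sprocket at the start. Origin and axes as for spare_hook.
- spare_arm (a joint): Angle of the spare hook's red arm: 0 folded, straight up along the board; 1.571 fully out, level, at its stop; it swings outward and down. Flat bar 16 wide (along y) x 8 thick, 115 long from hinge axis to end; when out, its last 8 turn up 14 above the bar's top face; folded, this nose points at the board, 10 from it. Stiff hinge (0.12 N m): the empty arm stays at any angle.
- used_arm (a joint): Angle of the other hook's red arm; same build, stiffness and meaning. Fully out (1.571) at the start.
- spare_arm_end (a point): End of the spare hook's arm, on the bar's centre line, 115 from the hinge axis.
- used_arm_end (a point): End of the used hook's arm, on the bar's centre line, 115 from the hinge axis.
- sprocket_center (a point): Centre of the gold aluminium chain sprocket: flat ring, 150 outside diameter, 84 bore (33 from bore to outside), 8 thick, 0.18 to 0.35 kg. It hangs upright on the used hook's arm by the top of its bore, 45 to 75 out from the hinge axis; x is its own axis, along the arm while it hangs. Hung on a level arm, its centre is 38 below the hinge axis.
- blue_box: Blue parts box 70 x 110 x 45 on the counter in front of the board, 200 to 250 out; bystander. Origin at the centre of its underside.
- bearing: Steel ball bearing, 90 diameter, 22 thick, flat on the counter below the hooks, near the board; bystander. Origin at the centre of its underside.
- red_bin: Red open plastic bin 200 x 130 x 85; bystander. Origin at the centre of its underside.
- lube_can: Black and yellow spray can, 64 diameter, 190 high, upright; bystander. Origin at the centre of its underside.
- oil_bottle: Grey oil bottle, 80 diameter, 210 high, upright; bystander. Origin at the centre of its underside.
- wrench: Steel wrench, 200 long, lying on the counter; bystander. Origin under its middle.
Things that resemble listed ones, but are neither listed nor needed, are in the scene too. There is more than one size of the part that bears sprocket_center; the job needs the middle-sized.

How it is judged:
By the outcome, as a careful person would: the job done as asked, in the order asked, and still so for the second after the job is handed in, with the robot touching nothing.
It also fails if it takes over 61 s, if anything falls off the work surface, if the arm or the gripper's body presses on something with over 40 N, if the wrist force passes 120 N, or if a joint passes its speed limit or range.

## Working session

There is one attempt and no reset: what is moved stays moved. The work goes in short steps, Python scripts to look and compute and a tool call to move; the robot and the scene stay as the last step left them, time stands still between calls to the robot, and variables do not carry over. Pictures are saved under pics/ and viewed, at most 10 in all, crops included, and the job is handed in when it is done.

Besides the shell and the picture viewer there is one more tool, called after "Emit:" as name([rows], argument=value, ...), one row to a line, values as JSON. play_rows: Moves the arm, as the interface text tells. Its arguments: {"type":"object","properties":{"rows":{"type":"array"},"squeeze":{"type":"number"}},"required":["rows"]}

```bash
ls; mkdir -p pics; cat > h.py <<'E'
import numpy as np, cv2
from cell import robot, optics
def snap(n,f):
    p,d=optics.read_camera(n); cv2.imwrite('pics/'+f+'.png',p[:,:,::-1]); np.savez('pics/'+f+'.npz',p=p,d=d); return p,d
def pts(n,d,m=None):
    m=m or optics.camera_model(n); v,u=np.mgrid[0:400,0:640]
    c=np.stack([(u-m['cx'])/m['fx']*d,-(v-m['cy'])/m['fy']*d,-d],-1)
    return c@np.array(m['rotation']).T+np.array(m['origin'])
E
python3 - <<'E'
from h import *
print(robot.observe())
for n in('scene','top'):
    p,d=snap(n,n+'0'); print(n,optics.camera_model(n))
print(optics.camera_model('wrist'))
a=cv2.imread('pics/scene0.png');b=cv2.imread('pics/top0.png')
E
```

```text
pics
{'time': 0.0, 'qpos': array([-1.42699985e+00,  3.42724491e-01,  1.52501703e+00, -1.24411906e-05,
        1.27538174e+00, -1.46008871e-01]), 'qvel': array([-2.67917538e-04, -6.23332116e-04, -2.61865891e-05,  6.04024760e-04,
       -1.34469293e-03, -1.14646135e-03]), 'joint_efforts': array([-2.33588280e-04, -4.31241846e+01, -2.44215792e+01,  7.16972211e-02,
        5.60295198e-02, -1.17607719e-04]), 'tool_pos': array([ 0.14998578, -0.50272611,  0.24304401]), 'tool_rot': array([-3.14007660e+00, -2.10918646e-04,  2.89808822e-01]), 'contact_force': array([0.12041312, 0.39476401, 0.53273902]), 'torque': array([-0.00278837, -0.03423013,  0.03872021]), 'grip_force': 0.0, 'opening': 0.09196444077532276}
scene {'fx': 491.8011105100517, 'fy': 491.8011105100517, 'cx': 313.28074763483284, 'cy': 202.65032256254068, 'origin': array([ 1.23994988, -0.36656195,  1.07657135]), 'rotation': array([ 0.73102251, -0.01317916,  1.13360117])}
top {'fx': 461.2298111145678, 'fy': 461.2298111145678, 'cx': 316.1289170820451, 'cy': 199.04198863178584, 'origin': array([ 0.27923933, -0.00510484,  1.44813147]), 'rotation': array([ 2.00579520e-01, -3.19446027e-04, -1.59648915e+00])}
{'fx': 309.70691628693146, 'fy': 309.70691628693146, 'cx': 316.8730083399795, 'cy': 202.55130555980344, 'tool_from_camera': array([[ 6.68981300e-05,  9.52127828e-01,  3.05700171e-01,
         8.40834237e-02],
       [ 9.99999991e-01, -9.96431535e-05,  9.15108743e-05,
         1.35449784e-04],
       [ 1.17590979e-04,  3.05700162e-01, -9.52127826e-01,
        -1.39953269e-01],
       [ 0.00000000e+00,  0.00000000e+00,  0.00000000e+00,
         1.00000000e+00]])}
```

View pics/scene0.png

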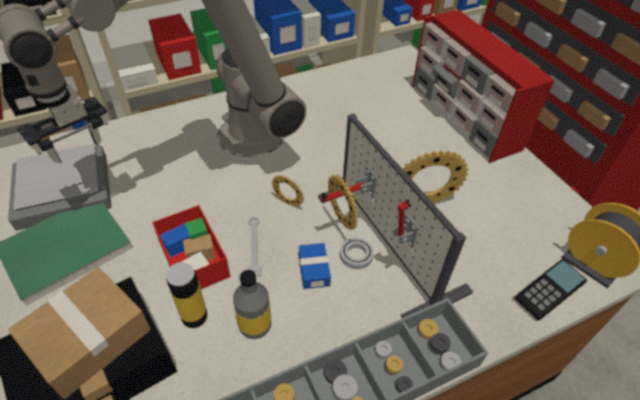

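View pics/top0.png

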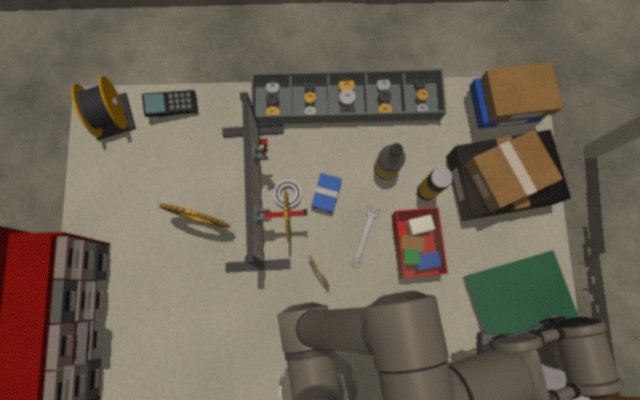

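The scene view shows the hanging gold sprocket at (342,200) on the red open arm at (340,193), and the folded red arm at (403,218). The look-alikes are a small gold ring at (288,190) and a large one at (436,175). The yellow reel at (605,240) is also gold-coloured. I choose the one on the hook, which is the middle size. In the top view it is at (288,215), with the folded arm at (262,147).

```bash
cat >> h.py <<'E'
from scipy.spatial.transform import Rotation as Ro
_p=pts
def cam(n):
    m=dict(optics.camera_model(n)); m['rotation']=Ro.from_euler('xyz',m['rotation']).as_matrix(); return m
def red(p):
    h=cv2.cvtColor(p,cv2.COLOR_RGB2HSV); return ((h[...,0]<6)|(h[...,0]>174))&(h[...,1]>150)&(h[...,2]>70)
def gold(p):
    h=cv2.cvtColor(p,cv2.COLOR_RGB2HSV); return (h[...,0]>11)&(h[...,0]<27)&(h[...,1]>110)&(h[...,2]>60)
def box(m,x0,y0,x1,y1):
    o=np.zeros_like(m); o[y0:y1,x0:x1]=m[y0:y1,x0:x1]; return o
E
python3 - <<'E'
from h import *
np.set_printoptions(precision=4,suppress=True)
def st(t,P): 
    print(t,len(P),'med',np.median(P,0),'lo',np.percentile(P,3,axis=0),'hi',np.percentile(P,97,axis=0))
R={'scene':dict(used=(315,175,385,205),spare=(390,195,415,240),ring=(325,170,362,232),small=(268,172,308,210)),
   'top':dict(used=(255,200,312,225),spare=(252,132,272,165),ring=(278,185,298,256),small=(300,252,332,295))}
for n in R:
    z=np.load(f'pics/{n}0.npz'); p,d=z['p'],z['d']; P=pts(n,d,cam(n))
    st(n+' table',P[ (d>0)&(P[...,2]<.03)&(P[...,2]>-.03)][::50])
    for k,b in R[n].items():
        m=box((gold if k in('ring','small') else red)(p),*b)&(d>0)
        m2=cv2.erode(m.astype('u1'),np.ones((2,2)))>0
        st(n+' '+k,P[m2])
        if k=='ring':
            Q=P[m2]; c=Q.mean(0); u,s,v=np.linalg.svd(Q-c); print('  normal',v[2],s)
    h=cv2.cvtColor(p,cv2.COLOR_RGB2HSV)
# board from scene: white-ish points of face
z=np.load('pics/scene0.npz');P=pts('scene',z['d'],cam('scene'))
m=np.zeros((400,640),'u1');cv2.fillPoly(m,[np.array([[356,140],[440,230],[430,290],[410,275],[372,210],[356,170]])],1)
Q=P[(m>0)&(z['d']>0)&(P[...,2]>.08)]
for i in range(4):
    c=np.median(Q,0);u,s,v=np.linalg.svd(Q-Q.mean(0),full_matrices=False);r=(Q-Q.mean(0))@v[2];Q=Q[abs(r)<.008]
print('board n',v[2],'c',Q.mean(0),len(Q),r.std(), Q.min(0),Q.max(0))
z=np.load('pics/top0.npz');P=pts('top',z['d'],cam('top'))
for a,b in((246,95),(250,110),(252,265),(248,180)): print((a,b),P[b,a])
for a,b in((288,193),(327,193),(390,160),(318,272)): print((a,b),P[b,a])
s=cv2.resize(cv2.imread('pics/scene0.png')[150:260,260:450],None,fx=4,fy=4,interpolation=cv2.INTER_CUBIC);cv2.imwrite('pics/c1.png',s)
E
```

```text
scene table 2102 med [0.5167 0.0027 0.0004] lo [-0.2116 -0.6995 -0.0046] hi [0.9586 0.7109 0.0262]
scene used 93 med [0.5051 0.0578 0.166 ] lo [0.4972 0.0228 0.1616] hi [0.5105 0.1213 0.1692]
scene spare 122 med [0.6851 0.1247 0.2461] lo [0.6781 0.1162 0.1778] hi [0.6879 0.1327 0.2771]
scene ring 505 med [0.5228 0.0725 0.1524] lo [0.4458 0.0691 0.072 ] hi [0.5706 0.0781 0.1968]
  normal [-0.0428  0.999  -0.0107] [0.9482 0.864  0.0351]
scene small 254 med [ 0.3471 -0.0153  0.0566] lo [ 0.3085 -0.0385  0.0123] hi [0.3856 0.0096 0.1003]
top table 1998 med [0.469  0.1465 0.0009] lo [ 0.0152 -0.6731 -0.0056] hi [0.95   0.6965 0.0224]
top used 87 med [0.4991 0.0906 0.1663] lo [0.4944 0.0274 0.1624] hi [0.5037 0.1301 0.1703]
top spare 11 med [0.6758 0.123  0.2766] lo [0.6725 0.1177 0.2729] hi [0.6805 0.1283 0.2775]
top ring 105 med [0.4887 0.0701 0.1863] lo [0.4342 0.0668 0.0922] hi [0.5512 0.0745 0.2023]
  normal [ 0.0376 -0.9993  0.0083] [0.3472 0.2581 0.0177]
top small 5 med [ 0.3406 -0.0154  0.1093] lo [ 0.3323 -0.0205  0.1038] hi [ 0.3489 -0.0102  0.1122]
board n [ 0.0355 -0.9994 -0.0029] c [0.6104 0.1632 0.1656] 3324 0.002192827538100063 [0.4062 0.151  0.08  ] [0.7861 0.1722 0.2536]
(246, 95) [0.8072 0.1703 0.284 ]
(250, 110) [0.7853 0.1667 0.2326]
(252, 265) [0.358  0.1674 0.1799]
(248, 180) [0.5709 0.1641 0.2837]
(288, 193) [ 0.5958  0.0767 -0.0007]
(327, 193) [ 0.5824 -0.0472  0.0465]
(390, 160) [ 0.6522 -0.2301  0.1561]
(318, 272) [ 0.3419 -0.0129  0.0107]
```

View pics/c1.png

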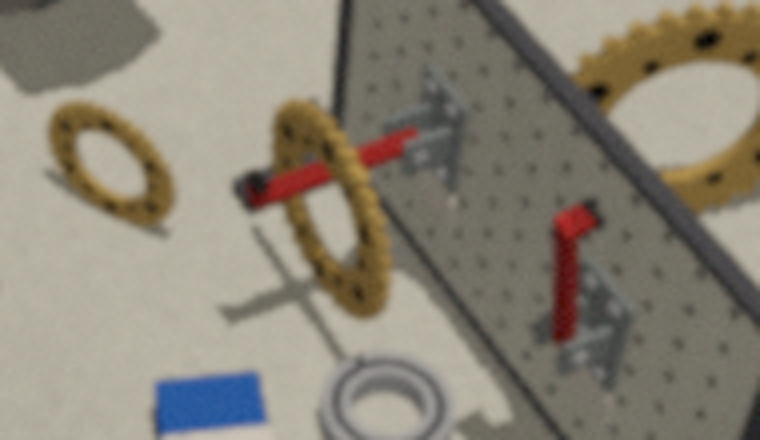

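The crop confirms the choice. The middle ring hangs on the open red arm at crop (330,205). The small ring at crop (110,170) stands loose, and the large one at (690,110) is behind the board. The folded arm is at crop (570,275). Next I move above the hooks for a close wrist look.

```bash
cat >> h.py <<'E'
np.set_printoptions(precision=4,suppress=True)
def go(pos,rpy):
    s=robot.observe(); R=Ro.from_euler('xyz',s['tool_rot'])
    T=R.inv().apply(np.array(pos)-s['tool_pos'])*100; w=(R.inv()*Ro.from_euler('xyz',rpy)).as_rotvec()
    print('row cm',np.round(T,2),'turn',np.round(w,3))
def wpts(d,s):
    m=optics.camera_model('wrist'); v,u=np.mgrid[0:400,0:640]
    x=(u-m['cx']);y=(v-m['cy']);r=np.hypot(x,y)+1e-9;th=r/m['fx']; k=np.tan(th)/r
    c=np.stack([x*k*d,-y*k*d,-d,np.ones_like(d)],-1)@m['tool_from_camera'].T
    return c[...,:3]@Ro.from_euler('xyz',s['tool_rot']).as_matrix().T+s['tool_pos']
E
python3 -c "
from h import *
go((.15,-.503,.44),(np.pi,0,.29)); go((.58,.0,.42),(np.pi,0,1.607))"
```

```text
row cm [ -0.    -0.   -19.69] turn [-0.001 -0.    -0.   ]
row cm [ 55.58 -35.91 -17.63] turn [-0.001 -0.001 -1.317]
```

Emit:
play_rows([
  [0,0,-6,0,0,0,1],
  [0,0,-12,0,0,0,1],
  [4,-2.6,-17,0,0,-0.1,1],
  [9,-5.8,-17.6,0,0,-0.25,1],
  [55.6,-35.9,-17.6,0,0,-1.317,1],
  [55.6,-35.9,-17.6,0,0,-1.317,1],
  [55.6,-35.9,-17.6,0,0,-1.317,1],
  [55.6,-35.9,-17.6,0,0,-1.317,1],
  [55.6,-35.9,-17.6,0,0,-1.317,1],
  [55.6,-35.9,-17.6,0,0,-1.317,1],
  [55.6,-35.9,-17.6,0,0,-1.317,1],
  [55.6,-35.9,-17.6,0,0,-1.317,1],
  [55.6,-35.9,-17.6,0,0,-1.317,1],
  [55.6,-35.9,-17.6,0,0,-1.317,1],
  [55.6,-35.9,-17.6,0,0,-1.317,1],
  [55.6,-35.9,-17.6,0,0,-1.317,1],
  [55.6,-35.9,-17.6,0,0,-1.317,1],
  [55.6,-35.9,-17.6,0,0,-1.317,1],
  [55.6,-35.9,-17.6,0,0,-1.317,1],
  [55.6,-35.9,-17.6,0,0,-1.317,1],
])

```text
time: 2.1
tool_pos: [0.5797, -0.0013, 0.4201]
tool_rot: [3.141, 0.0, 1.605]
contact_force: [-0.1, 0.4, -0.2]
opening: 0.0915
grip_force: 0.0
```

```bash
python3 - <<'E'
from h import *
s=robot.observe();print(s['tool_pos'],s['tool_rot'],s['qpos'],s['time'])
p,d=snap('wrist','w1');P=wpts(d,s);np.save('pics/w1P.npy',P)
E
```

```text
[ 0.5797 -0.0013  0.4201] [3.1412 0.0004 1.6051] [-0.1343  0.3918  0.9774 -0.0003  1.772  -0.1686] 2.1
```

View pics/w1.png

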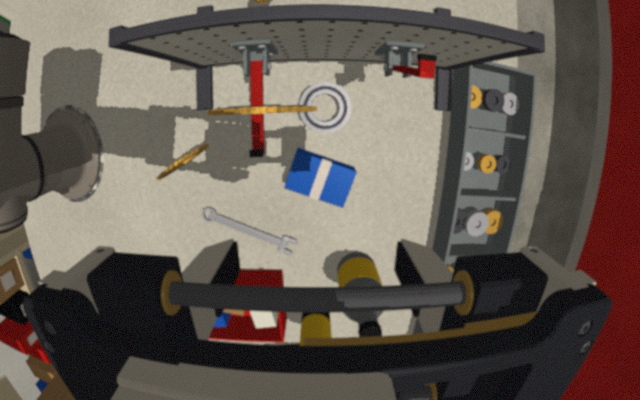

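The wrist view shows the open red arm at (256,105), the ring edge-on at (262,110), the folded arm's end at (427,66), the board's top edge at y≈20, and the bearing at (324,106). The gripper body is widest along the closing axis.

```bash
python3 - <<'E'
from h import *
z=np.load('pics/w1.npz');p,d=z['p'],z['d'];P=np.load('pics/w1P.npy')
o=np.array([.0365,-.9993,0]);t=np.array([.9993,.0365,0])
def st(n,m):
    Q=P[m&(d>0)]; L=np.stack([Q@t,Q@o,Q[:,2]],1); print(n,len(Q),'xyz',np.median(Q,0),'\n   t/o/z med',np.median(L,0),'lo',np.percentile(L,2,axis=0),'hi',np.percentile(L,98,axis=0)); return L
r=red(p)
st('used',box(r,245,55,268,160)); dk=p.max(2)<60
st('used dark end',box(dk,250,147,264,158))
L=st('spare',box(r,385,52,440,80))
for a in np.arange(.16,.29,.02):
    s=L[(L[:,2]>a)&(L[:,2]<=a+.02)]
    if len(s): print('   z',a,s.mean(0),len(s))
st('spare tip',box(r&(P[...,2]>.26),385,52,440,80))
st('sp dark',box(dk,410,50,440,62)&(P[...,2]>.2))
st('ring',box(gold(p),205,100,320,120)&(P[...,2]>.1))
st('table',(abs(P[...,2])<.02))
for c in((330,15),(140,33),(530,42),(320,45),(205,100),(443,100),(250,50),(268,50)): print(c,P[c[1],c[0]],P[c[1],c[0]]@o,P[c[1],c[0]]@t)
# board face via scene: o coordinate
E
```

```text
used 881 xyz [0.5009 0.0901 0.1651] 
   t/o/z med [ 0.5038 -0.0716  0.1651] lo [ 0.4965 -0.1198  0.1633] hi [ 0.5107 -0.0103  0.1669]
used dark end 101 xyz [0.5039 0.0227 0.1803] 
   t/o/z med [ 0.5044 -0.0044  0.1803] lo [ 0.4966 -0.0089  0.1771] hi [ 0.5119 -0.0001  0.182 ]
spare 322 xyz [0.6777 0.1267 0.2741] 
   t/o/z med [ 0.6819 -0.1019  0.2741] lo [ 0.6756 -0.1107  0.2011] hi [ 0.6911 -0.0933  0.2767]
   z 0.16 [ 0.6764 -0.1125  0.1737] 3
   z 0.18 [ 0.676  -0.1087  0.1974] 2
   z 0.19999999999999998 [ 0.6762 -0.1077  0.2094] 8
   z 0.21999999999999997 [ 0.676  -0.1035  0.2315] 13
   z 0.23999999999999996 [ 0.6765 -0.1014  0.2511] 9
   z 0.25999999999999995 [ 0.683  -0.1014  0.2742] 285
spare tip 285 xyz [0.6789 0.1262 0.2743] 
   t/o/z med [ 0.6831 -0.1013  0.2743] lo [ 0.6758 -0.1095  0.2707] hi [ 0.691  -0.0933  0.2768]
sp dark 91 xyz [0.6768 0.1372 0.2768] 
   t/o/z med [ 0.6814 -0.1124  0.2768] lo [ 0.6749 -0.1145  0.2709] hi [ 0.6908 -0.1101  0.2784]
ring 633 xyz [0.5107 0.0769 0.1889] 
   t/o/z med [ 0.5131 -0.0584  0.1889] lo [ 0.4448 -0.062   0.1474] hi [ 0.5741 -0.0546  0.2   ]
table 93602 xyz [ 0.4417  0.0073 -0.001 ] 
   t/o/z med [ 0.44    0.0115 -0.001 ] lo [-0.1796 -0.3366 -0.0035] hi [0.9599 0.4165 0.0143]
(330, 15) [0.5863 0.166  0.2849] -0.1444644232133252 0.5919543501936719
(140, 33) [0.4034 0.1608 0.2858] -0.14595124397774903 0.40896397868209966
(530, 42) [0.7944 0.1749 0.2849] -0.1458067524449199 0.8002472104971836
(320, 45) [0.5792 0.1646 0.148 ] -0.14334885475239198 0.5847560886671469
(205, 100) [0.3757 0.094  0.0142] -0.08021800608263548 0.3788353825591481
(443, 100) [0.8082 0.1113 0.0135] -0.08169294721454862 0.811731554201084
(250, 50) [0.4898 0.1555 0.16  ] -0.13748489305779105 0.49511387988985245
(268, 50) [0.5127 0.1555 0.1566] -0.13663960203473105 0.518046775790846
```

The folded arm is measured at t≈0.683 m along the board. It leans about 0.15 rad out of flat. The hinge is at o=-0.115, z=0.161, and the board face is at o=-0.143, which agrees with the text. I grip the bar's sides from above.

Emit:
play_rows([
  [4,3.5,3,0,0,0,0.6],
  [8,7,6,0,0,0,0.6],
  [12.3,10.4,8,0,0,0,0.6],
  [12.3,10.4,11,0,0,0,0.6],
  [12.3,10.4,14,0,0,0,0.6],
  [12.3,10.4,16.9,0,0,0,0.6],
  [12.3,10.4,16.9,0,0,0,0.6],
  [12.3,10.4,16.9,0,0,0,0.6],
  [12.3,10.4,16.9,0,0,0,0.6],
], squeeze=8)

```text
time: 3.05
tool_pos: [0.6806, 0.1259, 0.2536]
tool_rot: [3.137, -0.0, 1.606]
contact_force: [-0.7, -0.3, 1.3]
opening: 0.0553
grip_force: 0.0
```

```bash
python3 - <<'E'
from h import *
s=robot.observe();p,d=snap('wrist','w2');q,_=snap('scene','s2')
c=cv2.resize(q[110:260,330:480],(600,600),interpolation=2)[:,:,::-1]
a=cv2.resize(p[150:400,200:440],(0,0),fx=.83,fy=.83)[:,:,::-1]
o=np.zeros((600,800,3),'u1');o[:,:600]=c;o[:a.shape[0],600:600+a.shape[1]]=a[:,:200];cv2.imwrite('pics/v2.png',o)
E
```

```text
(no output)
```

View pics/v2.png

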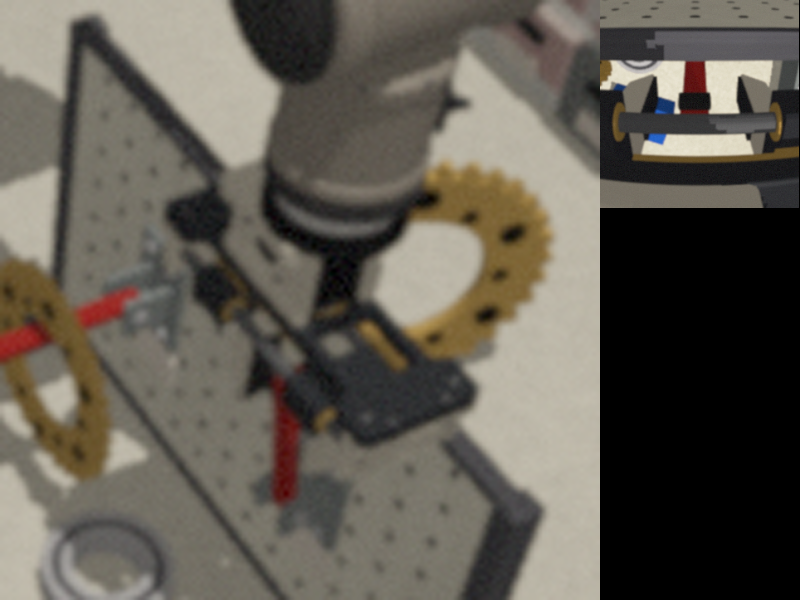

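The open fingers straddle the red arm: it stands between the pads in the inset at (695,90), and in the scene crop it is at (285,430). Now close and swing.

Emit:
play_rows([
  [0,0,0,0,0,0,0],
  [0,0,0,0,0,0,0],
  [0,0,0,0,0,0,0],
  [0,0,0,0,0,0,0],
  [0,0,0,0,0,0,0],
  [0,0,0,0,0,0,0],
  [0,0,0,0,0,0,0],
  [-0.7,0,0.1,0,0,0,0],
  [-1.3,0,0.3,0,0,0,0],
])

```text
time: 4.05
tool_pos: [0.6795, 0.1141, 0.2479]
tool_rot: [-3.14, -0.001, 1.608]
contact_force: [-5.3, 1.2, 3.2]
opening: 0.0161
grip_force: 8.0
```

Emit:
play_rows([
  [-0.9,0.05,0.3,0,0,0,0],
  [-1.7,0.05,0.7,0,0,0,0],
  [-2.5,0.05,1.2,0,0,0,0],
  [-3.2,0.05,1.8,0,0,0,0],
  [-3.9,0.05,2.4,0,0,0,0],
  [-4.5,0.05,3.1,0,0,0,0],
  [-5.1,0.05,3.9,0,0,0,0],
  [-5.5,0.05,4.7,0,0,0,0],
  [-5.9,0.05,5.5,0,0,0,0],
  [-6.2,0.05,6.4,0,0,0,0],
  [-6.4,0.05,7.3,0,0,0,0],
  [-6.5,0.05,8.2,0,0,0,0],
  [-6.5,0.05,8.9,0,0,0,0],
  [-6.5,0.05,9.2,0,0,0,0],
  [-6.5,0.05,9.3,0,0,0,0],
])

```text
time: 5.55
tool_pos: [0.6819, 0.0466, 0.1537]
tool_rot: [-3.138, 0.003, 1.606]
contact_force: [-6.1, -6.2, 1.3]
opening: 0.0158
grip_force: 8.0
```

Emit:
play_rows([
  [0,0,0.4,0,0,0,0],
  [0,0,0.6,0,0,0,0],
  [0,0,0.6,0,0,0,0],
])

```text
time: 5.85
tool_pos: [0.6819, 0.0471, 0.1489]
tool_rot: [-3.138, 0.002, 1.606]
contact_force: [-7.6, -4.8, 3.9]
opening: 0.0155
grip_force: 8.0
```

Emit:
play_rows([
  [0,0,0.6,0,0,0,0.3],
  [0,0,0.4,0,0,0,0.4],
  [0,0,0.2,0,0,0,0.4],
  [0,0,-2,0,0,0,0.5],
  [0,0,-6,0,0,0,0.6],
  [0,0,-10,0,0,0,0.6],
  [-2,-4,-14,0,0,0,0.6],
  [-5,-8,-18,0,0,0,0.6],
  [-5,-8,-21,0,0,0,0.6],
  [-5,-8,-21,0,0,0,0.6],
  [-5,-8,-21,0,0,0,0.6],
])

```text
time: 6.95
tool_pos: [0.6053, -0.0045, 0.3607]
tool_rot: [3.137, 0.001, 1.606]
contact_force: [0.1, 0.5, -1.2]
opening: 0.0553
grip_force: 0.0
```

```bash
cat > look.py <<'E'
from h import *
import sys
s=robot.observe();print(s['tool_pos'],s['tool_rot'],s['qpos'],s['time'])
p,d=snap('wrist',sys.argv[1]);P=wpts(d,s)
O=np.array([.0365,-.9993,0]);T=np.array([.9993,.0365,0])
L=np.stack([P@T,P@O,P[...,2]],-1)
near=(d>0)&(L[...,2]>.08)&(L[...,2]<.29)&(L[...,1]>-.14)&(L[...,1]<.1)
def st(n,m):
    Q=L[m&near]
    if len(Q)<5: print(n,'none');return Q
    print(n,len(Q),'med',np.median(Q,0),'lo',np.percentile(Q,2,axis=0),'hi',np.percentile(Q,98,axis=0));return Q
for n,a in(('used',.504),('spare',.683)):
    Q=st(n,red(p)&(abs(L[...,0]-a)<.03))
    Q=Q[(abs(Q[:,0]-a)<.006)] if len(Q)>5 else Q
    for b in np.arange(-.12,.02,.02):
        z=Q[(Q[:,1]>b)&(Q[:,1]<b+.02)] if len(Q)>5 else []
        if len(z): print('   o %.2f z %.4f n %d'%(b+.01,np.median(z[:,2]),len(z)))
for a in(.504,.683): st('gold@%.3f'%a,gold(p)&(abs(L[...,0]-a)<.085))
E
python3 look.py w3
```

```text
[ 0.6053 -0.0045  0.3607] [3.137  0.0007 1.6063] [-0.1341  0.4432  1.0538  0.0001  1.64   -0.1696] 6.95
used 1151 med [ 0.5043 -0.0711  0.1651] lo [ 0.497  -0.1193  0.1633] hi [ 0.5112 -0.0098  0.1666]
   o -0.11 z 0.1652 n 180
   o -0.09 z 0.1651 n 188
   o -0.07 z 0.1652 n 150
   o -0.05 z 0.1651 n 112
   o -0.03 z 0.1650 n 178
   o -0.01 z 0.1652 n 111
spare 1325 med [ 0.6835 -0.0652  0.1639] lo [ 0.6766 -0.1192  0.1622] hi [ 0.6906 -0.0095  0.1655]
   o -0.11 z 0.1640 n 185
   o -0.09 z 0.1639 n 185
   o -0.07 z 0.1638 n 197
   o -0.05 z 0.1640 n 194
   o -0.03 z 0.1639 n 188
   o -0.01 z 0.1639 n 128
gold@0.504 852 med [ 0.5173 -0.0581  0.1886] lo [ 0.4466 -0.062   0.1404] hi [ 0.5764 -0.0539  0.1994]
gold@0.683 none
```

Spare arm is level along its length (z 0.164), so it is fully out. The ring is at o=-0.058 with its top at 0.199. Since the body would meet the board if vertical, I will grip the ring's top tilted by 0.3 rad.

```bash
cat >> h.py <<'E'
O=np.array([.0365,-.9993,0]);T=np.array([.9993,.0365,0]);Z=np.array([0,0,1.])
def tgt(a): return np.stack([T,O*np.cos(a)-Z*np.sin(a),-O*np.sin(a)-Z*np.cos(a)],1)
def go2(t,o,z,a):
    go(t*T+o*O+z*Z,Ro.from_matrix(tgt(a)).as_euler('xyz'))
def lab(): 
    s=robot.observe();p=s['tool_pos'];print('t,o,z',p@T,p@O,p[2],'rot',s['tool_rot'],'t',s['time'],'F',s['contact_force'],'open',s['opening'],s['grip_force'])
E
python3 -c "
from h import *
go2(.504,-.053,.30,.3)"
```

```text
row cm [  7.93 -10.07   5.87] turn [0.236 0.235 1.557]
```

Emit:
play_rows([
  [0,-5,0,0.236,0.235,1.557,0.35],
  [0,-10,0,0.236,0.235,1.557,0.35],
  [0,-10,0,0.236,0.235,1.557,0.35],
  [0,-10,0,0.236,0.235,1.557,0.35],
  [0,-10,0,0.236,0.235,1.557,0.35],
  [0,-10,0,0.236,0.235,1.557,0.35],
  [0,-10,0,0.236,0.235,1.557,0.35],
  [0,-10,0,0.236,0.235,1.557,0.35],
  [0,-10,0,0.236,0.235,1.557,0.35],
  [0,-10,0,0.236,0.235,1.557,0.35],
  [0,-10,0,0.236,0.235,1.557,0.35],
  [0,-10,0,0.236,0.235,1.557,0.35],
  [4,-10,3,0.236,0.235,1.557,0.35],
  [7.9,-10,5.9,0.236,0.235,1.557,0.35],
  [7.9,-10,5.9,0.236,0.235,1.557,0.35],
  [7.9,-10,5.9,0.236,0.235,1.557,0.35],
], squeeze=25)

```text
time: 8.6
tool_pos: [0.5019, 0.072, 0.2987]
tool_rot: [-2.842, 0.002, 0.041]
contact_force: [0.0, -0.7, -0.1]
opening: 0.0322
grip_force: 0.0
```

```bash
python3 -c "
from h import *
lab();go2(.504,-.053,.25,.3);go2(.504,-.053,.193,.3)"
```

```text
t,o,z 0.5041621677527893 -0.0536064989169939 0.29870155499892637 rot [-2.8416  0.0023  0.0415] t 8.6 F [ 0.03   -0.6912 -0.0526] open 0.032235932205855224 0.0
row cm [-0.01  1.5   4.63] turn [0.    0.004 0.004]
row cm [ 0.    3.18 10.08] turn [0.    0.004 0.004]
```

Emit:
play_rows([
  [0,0.8,2.3,0,0,0,0.35],
  [0,1.5,4.6,0,0,0,0.35],
  [0,2.1,6.6,0,0,0,0.35],
  [0,2.6,8.4,0,0,0,0.35],
  [0,3.2,10.1,0,0,0,0.35],
  [0,3.2,10.1,0,0,0,0.35],
  [0,3.2,10.1,0,0,0,0.35],
])

```text
time: 9.3
tool_pos: [0.503, 0.0696, 0.1945]
tool_rot: [-2.842, -0.001, 0.037]
contact_force: [-0.8, 0.7, 0.6]
opening: 0.032
grip_force: 0.0
```

```bash
python3 - <<'E'
from h import *
lab();q,_=snap('scene','s4');p,_=snap('wrist','w4')
o=np.zeros((560,800,3),'u1')
o[:,:560]=cv2.resize(q[120:260,290:430],(560,560),interpolation=2)[:,:,::-1]
o[:250,560:]=p[130:380,200:440,::-1];cv2.imwrite('pics/v4.png',o)
E
```

```text
t,o,z 0.5051525583711342 -0.05115719022835608 0.19445502308291485 rot [-2.8419 -0.0006  0.0368] t 9.3 F [-0.8111  0.7226  0.5755] open 0.032038234057961884 0.0
```

View pics/v4.png

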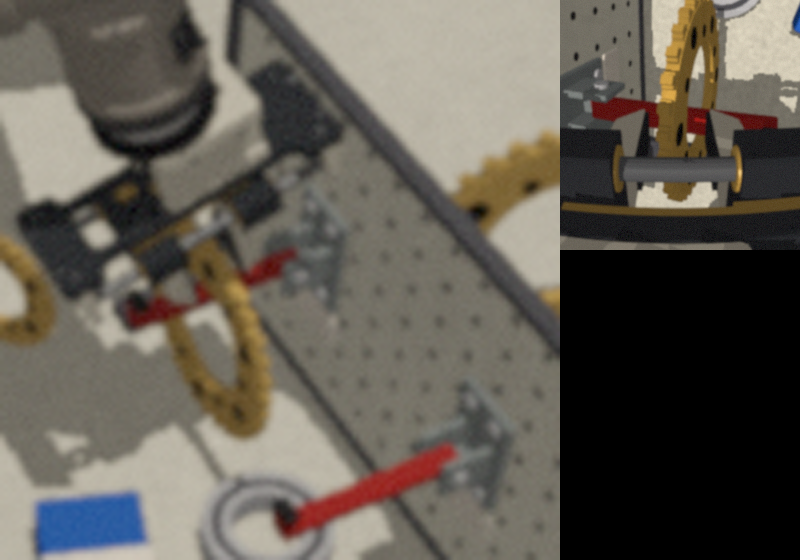

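The ring's top is between the fingers (inset (690,140), scene crop (205,260)). The spare arm is fully out at (370,490). Close and lift a little.

Emit:
play_rows([
  [0,0,0,0,0,0,0],
  [0,0,0,0,0,0,0],
  [0,0,0,0,0,0,0],
  [0,0,0,0,0,0,0],
  [0,0,0,0,0,0,0],
  [0,0,0,0,0,0,0],
  [0,-0.1,-0.4,0,0,0,0],
  [0,-0.3,-0.9,0,0,0,0],
])

```text
time: 10.2
tool_pos: [0.5017, 0.0704, 0.2029]
tool_rot: [-2.842, 0.002, 0.037]
contact_force: [-0.4, -0.2, -2.2]
opening: 0.008
grip_force: 25.0
```

Emit:
play_rows([
  [0,-0.4,-1.4,0,0,0,0],
  [0,-0.9,-2.9,0,0,0,0],
  [0,-0.9,-2.9,0,0,0,0],
  [0,1,-3.5,0,0,0,0],
  [0,3,-4.1,0,0,0,0],
  [0,5,-4.7,0,0,0,0],
  [0,7,-5.3,0,0,0,0],
  [0,9.5,-6.1,0,0,0,0],
  [0,12,-6.9,0,0,0,0],
  [0,13.4,-7.3,0,0,0,0],
  [2,13.4,-7.3,0,0,0,0],
  [5,13.4,-7.3,0,0,0,0],
  [8,13.4,-7.3,0,0,0,0],
  [11,13.4,-7.3,0,0,0,0],
  [14,13.4,-7.3,0,0,0,0],
  [16.5,13.4,-7.3,0,0,0,0],
  [17.9,13.4,-7.3,0,0,0,0],
  [17.9,13.4,-7.3,0,0,0,0],
  [17.9,13.4,-7.3,0,0,0,0],
])

```text
time: 12.1
tool_pos: [0.686, -0.0719, 0.2321]
tool_rot: [-2.841, 0.003, 0.038]
contact_force: [0.2, 0.2, -2.0]
opening: 0.0078
grip_force: 25.0
```

```bash
python3 - <<'E'
from h import *
lab()
# ring pose in world from scene camera
p,d=snap('scene','s5');P=pts('scene',d,cam('scene'))
L=np.stack([P@T,P@O,P[...,2]],-1)
m=gold(p)&(d>0)&(L[...,2]>.06)&(abs(L[...,0]-.683)<.1)&(L[...,1]>-.02)&(L[...,1]<.16)
Q=L[m];print(len(Q));c=Q.mean(0);u,s,v=np.linalg.svd(Q-c,full_matrices=False);print('scene normal',v[2],c,Q.min(0),Q.max(0),s)
s=robot.observe();p,d=snap('wrist','w5');P=wpts(d,s);L=np.stack([P@T,P@O,P[...,2]],-1)
m=gold(p)&(d>0)&(L[...,2]>.06)&(abs(L[...,0]-.683)<.1)&(L[...,1]>-.02)&(L[...,1]<.16)
Q=L[m];print(len(Q));c=Q.mean(0);u,s,v=np.linalg.svd(Q-c,full_matrices=False);print('wrist normal',v[2],c,Q.min(0),Q.max(0),s)
E
```

```text
t,o,z 0.6828859906679725 0.09692143970754132 0.23214228327525097 rot [-2.8409  0.0026  0.0376] t 12.1 F [ 0.2215  0.2402 -1.9738] open 0.007763328458965007 24.998795092105865
235
scene normal [-0.1133 -0.9156  0.3858] [0.7055 0.0966 0.2102] [0.647  0.0653 0.1147] [0.7574 0.159  0.3082] [0.8819 0.4645 0.1051]
5308
wrist normal [-0.0158 -0.9578  0.2869] [0.7086 0.1074 0.2654] [0.6318 0.0744 0.1695] [0.7576 0.152  0.322 ] [3.2215 1.3231 1.1062]
```

```bash
python3 - <<'E'
from h import *
s=robot.observe();o0=s['tool_pos'];R=Ro.from_euler('xyz',s['tool_rot'])
for n in('scene','wrist'):
    z=np.load('pics/%s5.npz'%n[0]);p,d=z['p'],z['d']
    P=pts(n,d,cam(n)) if n=='scene' else wpts(d,s)
    C=R.inv().apply((P-o0).reshape(-1,3)).reshape(P.shape)  # tool frame
    m=gold(p)&(d>0)&(P[...,2]<.225)&(np.linalg.norm(C,axis=-1)<.17)&(abs(C[...,1])<.04)&(C[...,2]>.0)
    Q=C[m];c=Q.mean(0);v=np.linalg.svd(Q-c,full_matrices=False)[2]
    print(n,len(Q),'normal',v[2],c,np.percentile(Q,1,axis=0),np.percentile(Q,99,axis=0))
E
```

```text
scene 136 normal [-0.0046 -1.      0.0026] [0.0347 0.003  0.0585] [-0.0329 -0.0002  0.009 ] [0.0744 0.0049 0.1167]
wrist 1107 normal [ 0.0051  1.     -0.0011] [0.049  0.0003 0.0243] [-0.0476 -0.0033  0.0077] [0.0739 0.0039 0.0627]
```

The ring hangs square in the pads and centred. Insert it over the spare arm and lower.

Emit:
play_rows([
  [0.05,-1.5,0.5,0,0,0,0],
  [0.05,-4,1.2,0,0,0,0],
  [0.05,-6,1.9,0,0,0,0],
  [0.05,-8,2.5,0,0,0,0],
  [0.05,-10,3.1,0,0,0,0],
  [0.05,-12,3.7,0,0,0,0],
  [0.05,-13.3,4.1,0,0,0,0],
  [0.05,-13.3,4.1,0,0,0,0],
  [0.05,-13,5,0,0,0,0],
  [0.05,-12.7,6,0,0,0,0],
  [0.05,-12.4,7,0,0,0,0],
  [0.05,-12.2,7.6,0,0,0,0],
  [0.05,-12.2,7.6,0,0,0,0],
])

```text
time: 13.5
tool_pos: [0.6813, 0.066, 0.1948]
tool_rot: [-2.841, 0.004, 0.036]
contact_force: [-0.4, 0.5, -2.5]
opening: 0.0078
grip_force: 25.0
```

Emit:
play_rows([
  [0,0.06,0.2,0,0,0,0],
  [0,0.12,0.4,0,0,0,0],
  [0,0.12,0.4,0,0,0,0],
])

```text
time: 13.8
tool_pos: [0.6822, 0.0665, 0.193]
tool_rot: [-2.842, -0.001, 0.037]
contact_force: [-0.8, -0.2, -2.1]
opening: 0.0077
grip_force: 25.0
```

```bash
python3 - <<'E'
from h import *
lab();q,_=snap('scene','s6');p,_=snap('wrist','w6')
o=np.zeros((560,800,3),'u1')
o[:,:560]=cv2.resize(q[140:280,330:470],(560,560),interpolation=2)[:,:,::-1]
o[:250,560:]=p[130:380,200:440,::-1];cv2.imwrite('pics/v6.png',o)
E
```

```text
t,o,z 0.6841417710944311 -0.04155339806208342 0.19304128787754307 rot [-2.8418 -0.0007  0.0368] t 13.8 F [-0.7862 -0.1896 -2.1167] open 0.007749248018309127 24.99888449907303
```

View pics/v6.png

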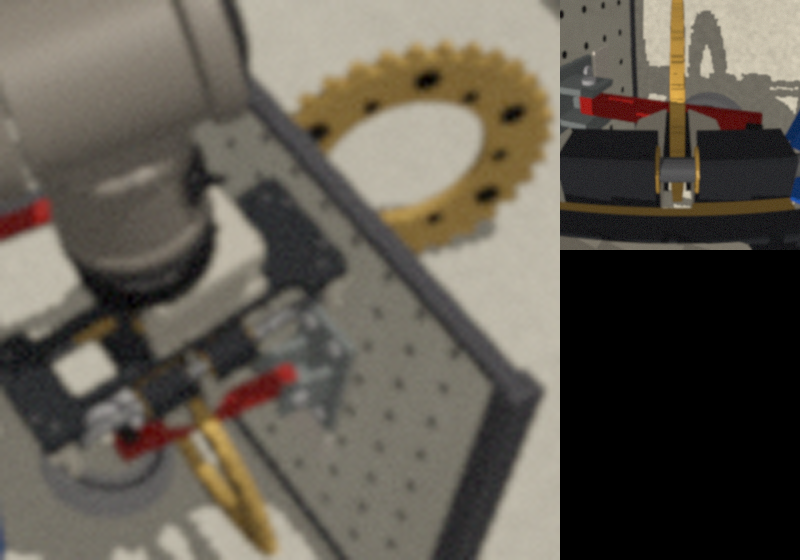

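The ring encloses the spare arm (crop (205,430)) but the arm does not bear its weight yet, so I lower a little more.

Emit:
play_rows([
  [0,0.06,0.2,0,0,0,0],
  [0,0.1,0.35,0,0,0,0],
  [0,0.1,0.35,0,0,0,0],
])

```text
time: 14.2
tool_pos: [0.6823, 0.0666, 0.1924]
tool_rot: [-2.841, -0.003, 0.037]
contact_force: [-4.5, -1.9, 12.6]
opening: 0.0078
grip_force: 25.0
```

Emit:
play_rows([
  [0,-0.05,-0.15,0,0,0,0],
  [0,-0.26,-0.15,-0.075,0,0,0],
  [0,-0.48,-0.12,-0.15,0,0,0],
  [0,-0.48,-0.12,-0.15,0,0,0],
  [0,-0.48,-0.12,-0.15,0,0,0.1],
  [0,-0.48,-0.12,-0.15,0,0,0.15],
  [0,-0.48,-0.12,-0.15,0,0,0.2],
  [0,-0.48,-0.12,-0.15,0,0,0.3],
  [0,-0.48,-0.12,-0.15,0,0,0.35],
  [0,-0.48,-0.12,-0.15,0,0,0.35],
  [0,-0.48,-0.12,-0.15,0,0,0.35],
])

```text
time: 15.3
tool_pos: [0.6817, 0.0707, 0.1914]
tool_rot: [-2.992, 0.001, 0.037]
contact_force: [-0.1, 0.4, 0.1]
opening: 0.0322
grip_force: 0.0
```

Emit:
play_rows([
  [0,-0.2,-1,0,0,0,0.35],
  [0,-0.6,-4,0,0,0,0.35],
  [0,-1.1,-7.5,0,0,0,0.35],
  [0,-1.6,-11,0,0,0,0.4],
  [0,-2.5,-16.8,0,0,0,0.5],
  [0,-2.5,-16.8,0,0,0,0.5],
])

```text
time: 15.9
tool_pos: [0.6827, 0.0707, 0.3697]
tool_rot: [-2.993, -0.012, 0.037]
contact_force: [-0.2, 0.3, 0.2]
opening: 0.0449
grip_force: 0.0
```

```bash
python3 -c "
from h import *
lab();go(.53*T+.0*O+.37*Z,(np.pi,0,1.607))"
```

```text
t,o,z 0.684815018523434 -0.04576020884634152 0.3696634000677129 rot [-2.9927 -0.0121  0.0374] t 15.9 F [-0.2494  0.3125  0.2321] open 0.04492977995451163 0.0
row cm [-15.49   4.48  -0.9 ] turn [-0.108 -0.126 -1.566]
```

Emit:
play_rows([
  [-5,1.5,-0.3,-0.108,-0.126,-1.566,0.6],
  [-10,3,-0.6,-0.108,-0.126,-1.566,0.6],
  [-15.5,4.5,-0.9,-0.108,-0.126,-1.566,0.6],
  [-15.5,4.5,-0.9,-0.108,-0.126,-1.566,0.6],
  [-15.5,4.5,-0.9,-0.108,-0.126,-1.566,0.6],
  [-15.5,4.5,-0.9,-0.108,-0.126,-1.566,0.6],
  [-15.5,4.5,-0.9,-0.108,-0.126,-1.566,0.6],
  [-15.5,4.5,-0.9,-0.108,-0.126,-1.566,0.6],
  [-15.5,4.5,-0.9,-0.108,-0.126,-1.566,0.6],
  [-15.5,4.5,-0.9,-0.108,-0.126,-1.566,0.6],
  [-15.5,4.5,-0.9,-0.108,-0.126,-1.566,0.6],
  [-15.5,4.5,-0.9,-0.108,-0.126,-1.566,0.6],
  [-15.5,4.5,-0.9,-0.108,-0.126,-1.566,0.6],
  [-15.5,4.5,-0.9,-0.108,-0.126,-1.566,0.6],
])

```text
time: 17.3
tool_pos: [0.5286, 0.019, 0.3637]
tool_rot: [-3.13, -0.001, 1.605]
contact_force: [-0.7, -0.7, 0.2]
opening: 0.0552
grip_force: 0.0
```

```bash
python3 look.py w7; python3 -c "
from h import *
lab();go(.504*T-.022*O+.159*Z,(np.pi,0,1.607))"
```

```text
[0.5286 0.019  0.3637] [-3.1297 -0.0011  1.6054] [-0.1087  0.2946  1.2657 -0.0006  1.5932 -0.1433] 17.3
used 1357 med [ 0.5037 -0.0663  0.1652] lo [ 0.4966 -0.1198  0.1636] hi [ 0.5106 -0.0103  0.1667]
   o -0.11 z 0.1652 n 199
   o -0.09 z 0.1653 n 197
   o -0.07 z 0.1653 n 197
   o -0.05 z 0.1653 n 198
   o -0.03 z 0.1651 n 185
   o -0.01 z 0.1653 n 118
spare 990 med [ 0.683  -0.0696  0.1639] lo [ 0.676  -0.1192  0.1621] hi [ 0.6904 -0.0077  0.1657]
   o -0.11 z 0.1641 n 145
   o -0.09 z 0.1639 n 159
   o -0.07 z 0.1640 n 158
   o -0.05 z 0.1640 n 64
   o -0.03 z 0.1640 n 151
   o -0.01 z 0.1637 n 102
gold@0.504 none
gold@0.683 1093 med [ 0.6646 -0.0536  0.1799] lo [ 0.6098 -0.0564  0.0811] hi [ 0.7377 -0.0491  0.1984]
t,o,z 0.5289731550473875 0.00038544941095947083 0.36363726244489164 rot [-3.1295 -0.001   1.6057] t 17.35 F [-0.0783 -0.5895  0.4745] open 0.05488470842905575 0.0
row cm [ 2.21 -2.26 20.49] turn [-0.012 -0.001 -0.001]
```

The sprocket hangs on the level spare arm, about 62 mm out from the hinge. Now fold the used arm.

Emit:
play_rows([
  [1,-1.2,4,0,0,0,0.6],
  [2.2,-2.3,8,0,0,0,0.6],
  [2.2,-2.3,12,0,0,0,0.6],
  [2.2,-2.3,15.5,0,0,0,0.6],
  [2.2,-2.3,18.5,0,0,0,0.6],
  [2.2,-2.3,20.5,0,0,0,0.6],
  [2.2,-2.4,20.5,0,0,0,0.6],
  [2.2,-2.4,20.5,0,0,0,0.3],
  [2.2,-2.4,20.5,0,0,0,0],
  [2.2,-2.4,20.5,0,0,0,0],
  [2.2,-2.4,20.5,0,0,0,0],
  [2.2,-2.4,20.5,0,0,0,0],
  [2.2,-2.4,20.5,0,0,0,0],
  [2.2,-2.4,20.5,0,0,0,0],
], squeeze=8)

```text
time: 18.75
tool_pos: [0.5013, 0.0402, 0.1593]
tool_rot: [-3.13, -0.001, 1.607]
contact_force: [-2.3, -0.7, 4.9]
opening: 0.0159
grip_force: 8.0
```

```bash
python3 -c "
from h import *
lab()"
```

```text
t,o,z 0.5023856420543107 -0.021866899466732422 0.15926871846174148 rot [-3.1296 -0.0009  1.607 ] t 18.75 F [-2.2818 -0.7488  4.874 ] open 0.015916515668979034 8.000482767820358
```

Emit:
play_rows([
  [0.05,0,-0.9,0,0,0,0],
  [0.2,0,-1.85,0,0,0,0],
  [0.4,0,-2.7,0,0,0,0],
  [0.75,0,-3.65,0,0,0,0],
  [1.15,0,-4.5,0,0,0,0],
  [1.65,0,-5.3,0,0,0,0],
  [2.2,0,-6,0,0,0,0],
  [2.8,0,-6.65,0,0,0,0],
  [3.5,0,-7.3,0,0,0,0],
  [4.2,0,-7.8,0,0,0,0],
  [5.1,0,-8.3,0,0,0,0],
  [5.9,0,-8.65,0,0,0,0],
  [6.8,0,-8.95,0,0,0,0],
  [7.7,0,-9.15,0,0,0,0],
  [8.4,0,-9.25,0,0,0,0],
  [8.9,0,-9.3,0,0,0,0],
  [9.2,0,-9.3,0,0,0,0],
  [9.2,0,-9.3,0,0,0,0],
])

```text
time: 20.55
tool_pos: [0.4979, 0.1331, 0.2526]
tool_rot: [-3.127, -0.001, 1.608]
contact_force: [-8.7, 0.6, 1.9]
opening: 0.0157
grip_force: 8.0
```

```bash
python3 -c "
from h import *
lab()"
```

```text
t,o,z 0.5024273305895268 -0.11483500538081659 0.252634361450861 rot [-3.1275 -0.0014  1.6081] t 20.55 F [-8.7479  0.5508  1.9344] open 0.015711132112564263 8.020646006589232
```

Emit:
play_rows([
  [0.2,0,0,0,0,0,0],
  [0.4,0,0,0,0,0,0],
  [0.4,0,0,0,0,0,0],
])

```text
time: 20.85
tool_pos: [0.4978, 0.1368, 0.2527]
tool_rot: [-3.128, -0.001, 1.608]
contact_force: [-9.3, -0.8, 2.7]
opening: 0.0155
grip_force: 8.0
```

Emit:
play_rows([
  [0.2,0,0,0,0,0,0],
  [0.4,0,0,0,0,0,0],
  [0.4,0,0,0,0,0,0],
])

```text
time: 21.15
tool_pos: [0.4977, 0.1408, 0.2527]
tool_rot: [-3.128, -0.001, 1.608]
contact_force: [-8.5, -0.1, 2.0]
opening: 0.0158
grip_force: 8.0
```

Emit:
play_rows([
  [0,0,0,0,0,0,0.3],
  [0,0,0,0,0,0,0.5],
  [0,0,0,0,0,0,0.5],
  [0,0,-3,0,0,0,0.5],
  [0,0,-7,0,0,0,0.5],
  [-4,0,-10,0,0,0,0.5],
  [-8,1,-12,0,0,0,0.5],
  [-12,2,-13,0,0,0,0.5],
  [-12,2,-13,0,0,0,0.5],
  [-12,2,-13,0,0,0,0.5],
])

```text
time: 22.15
tool_pos: [0.5251, 0.0202, 0.3817]
tool_rot: [-3.13, -0.001, 1.605]
contact_force: [-0.6, 0.6, -0.6]
opening: 0.0462
grip_force: 0.0
```

```bash
python3 - <<'E'
exec(open('look.py').read().replace("sys.argv[1]","'w8'").replace('>-.14)','>-.142)'))
m=near&(L[...,2]>.25)&(abs(L[...,0]-.504)<.02)&(L[...,1]>-.141)
st('tip all',m); st('tip red',m&red(p))
Q=L[near&red(p)&(abs(L[...,0]-.504)<.02)]
for b in np.arange(.16,.28,.02):
    z=Q[(Q[:,2]>b)&(Q[:,2]<b+.02)]
    if len(z): print(' z %.2f o'%(b+.01),z[:,1].min(),np.median(z[:,1]),z[:,1].max(),len(z))
y,x=np.where(m); print(x.min(),x.max(),y.min(),y.max())
q,_=snap('scene','s8')
o=np.zeros((480,800,3),'u1');a=cv2.resize(q[130:250,310:430],(480,480),interpolation=2)[:,:,::-1];o[:,:480]=a
x0=max(0,x.min()-30);y0=max(0,y.min()-30);c=cv2.resize(p[y0:y0+80,x0:x0+80],(320,320))[:,:,::-1];o[:320,480:]=c;cv2.imwrite('pics/v8.png',o)
E
```

```text
[0.5251 0.0202 0.3817] [-3.1303 -0.0013  1.605 ] [-0.1072  0.284   1.2331 -0.0003  1.6358 -0.1415] 22.15
used 467 med [ 0.5044 -0.1076  0.276 ] lo [ 0.4965 -0.116   0.2133] hi [ 0.5114 -0.0989  0.2782]
   o -0.11 z 0.2762 n 326
   o -0.09 z 0.2752 n 24
spare 903 med [ 0.6832 -0.0696  0.164 ] lo [ 0.6759 -0.1195  0.1618] hi [ 0.6904 -0.0083  0.1659]
   o -0.11 z 0.1640 n 128
   o -0.09 z 0.1641 n 145
   o -0.07 z 0.1639 n 144
   o -0.05 z 0.1638 n 53
   o -0.03 z 0.1640 n 145
   o -0.01 z 0.1639 n 98
gold@0.504 none
gold@0.683 1069 med [ 0.6674 -0.0538  0.1781] lo [ 0.61   -0.0564  0.0809] hi [ 0.7395 -0.0489  0.198 ]
tip all 626 med [ 0.5038 -0.1099  0.2763] lo [ 0.4956 -0.1208  0.272 ] hi [ 0.5114 -0.0987  0.2789]
tip red 444 med [ 0.5038 -0.1074  0.2761] lo [ 0.4965 -0.116   0.2734] hi [ 0.5113 -0.0989  0.2783]
 z 0.19 o -0.11455978347384158 -0.11455978347384158 -0.11455978347384158 1
 z 0.21 o -0.1126817127448153 -0.11049667308294768 -0.108366060873241 9
 z 0.23 o -0.1110377942781088 -0.10872434927794541 -0.105997518319073 7
 z 0.25 o -0.1086677157246452 -0.10676855818577713 -0.103651257584547 8
 z 0.27 o -0.11640025717005419 -0.10738699021197039 -0.09855674266810285 442
277 300 35 89
```

View pics/v8.png

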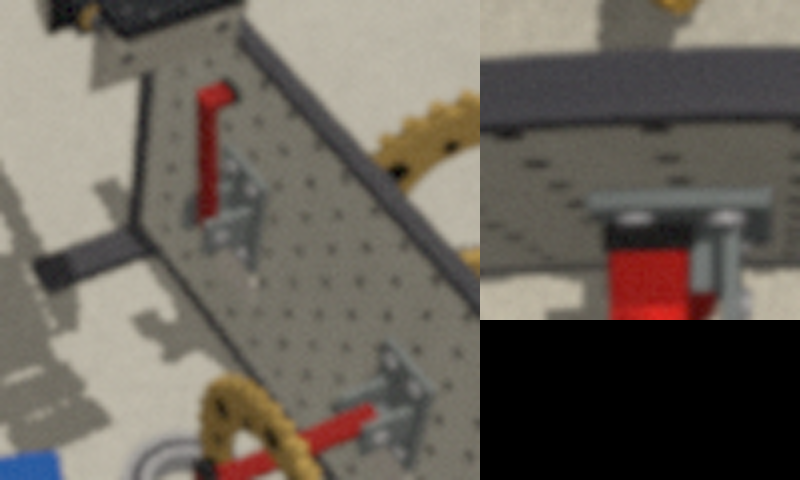

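The used arm is almost folded (crop (207,150)) but still leans about 0.1 rad; its nose is about 22 mm from the board where it should be 10. The sprocket hangs on the spare arm (crop (250,430)). I push the arm home with the shut fingertips.

Emit:
play_rows([
  [3,-2.1,3,0,0,0,0.2],
  [6,-2.1,6,0,0,0,0],
  [7.4,-2.1,9,0,0,0,0],
  [7.4,-2.1,11.5,0,0,0,0],
  [7.4,-2.1,13.2,0,0,0,0],
  [7.4,-2.1,13.2,0,0,0,0],
  [7.9,-2.1,13.2,0,0,0,0],
  [8.4,-2.1,13.2,0,0,0,0],
  [8.9,-2.1,13.2,0,0,0,0],
  [9.4,-2.1,13.2,0,0,0,0],
  [9.7,-2.1,13.2,0,0,0,0],
  [9.7,-2.1,13.2,0,0,0,0],
])

```text
time: 23.45
tool_pos: [0.4987, 0.1176, 0.2501]
tool_rot: [-3.13, -0.001, 1.608]
contact_force: [-0.4, -0.4, -0.3]
opening: 0.0003
grip_force: 0.0
```

```bash
python3 -c "
from h import *
lab()"
```

```text
t,o,z 0.5025977309156803 -0.09930708420058688 0.25013709331611694 rot [-3.1298 -0.0013  1.6076] t 23.45 F [-0.3524 -0.3642 -0.2992] open 0.00032249455609696025 0.0
```

Emit:
play_rows([
  [0.3,0,0,0,0,0,0],
  [0.6,0,0,0,0,0,0],
  [0.6,0,0,0,0,0,0],
])

```text
time: 23.75
tool_pos: [0.4986, 0.1183, 0.2502]
tool_rot: [-3.129, 0.009, 1.606]
contact_force: [-1.6, -24.4, 3.3]
opening: 0.0001
grip_force: 11.0
```

Emit:
play_rows([
  [0.2,0,0,0,0,0,0],
  [0.4,0,0,0,0,0,0],
  [0.4,0,0,0,0,0,0],
])

```text
time: 24.05
tool_pos: [0.4986, 0.1185, 0.2502]
tool_rot: [-3.128, 0.015, 1.604]
contact_force: [-1.4, -37.8, 4.7]
opening: 0.0005
grip_force: 19.0
```

The stop is reached. I back off and look.

Emit:
play_rows([
  [-0.8,0,0,0,0,0,0],
  [-2,0,0,0,0,0,0],
  [-4,0,-3,0,0,0,0],
  [-7,0,-7,0,0,0,0],
  [-10,2,-11,0,0,0,0],
  [-11,2,-13,0,0,0,0.2],
  [-11,2,-13,0,0,0,0.5],
  [-11,2,-13,0,0,0,0.5],
])

```text
time: 24.85
tool_pos: [0.5237, 0.0178, 0.3792]
tool_rot: [-3.129, -0.002, 1.607]
contact_force: [-0.3, 0.2, 0.1]
opening: 0.02
grip_force: 0.0
```

```bash
python3 - <<'E'
exec(open('look.py').read().replace("sys.argv[1]","'w9'").replace('>-.14)','>-.142)'))
m=near&(L[...,2]>.25)&(abs(L[...,0]-.504)<.02)&(L[...,1]>-.141)
st('tip all',m); st('tip red',m&red(p))
Q=L[near&red(p)&(abs(L[...,0]-.504)<.02)]
for b in np.arange(.16,.28,.02):
    z=Q[(Q[:,2]>b)&(Q[:,2]<b+.02)]
    if len(z): print(' z %.2f o'%(b+.01),z[:,1].min(),np.median(z[:,1]),z[:,1].max(),len(z))
q,_=snap('scene','s9');cv2.imwrite('pics/v9.png',cv2.resize(q[100:300,200:440],(720,600),interpolation=2)[:,:,::-1])
E
```

```text
[0.5237 0.0178 0.3792] [-3.1293 -0.0017  1.6067] [-0.1122  0.2819  1.2426 -0.0002  1.6295 -0.1481] 24.85
used 556 med [ 0.5044 -0.1177  0.2758] lo [ 0.496  -0.1287  0.1865] hi [ 0.5116 -0.1106  0.2776]
   o -0.11 z 0.2757 n 242
spare 907 med [ 0.6829 -0.0696  0.164 ] lo [ 0.676  -0.1195  0.1618] hi [ 0.6903 -0.0086  0.1661]
   o -0.11 z 0.1643 n 130
   o -0.09 z 0.1642 n 149
   o -0.07 z 0.1640 n 148
   o -0.05 z 0.1641 n 56
   o -0.03 z 0.1640 n 142
   o -0.01 z 0.1641 n 96
gold@0.504 none
gold@0.683 1065 med [ 0.6668 -0.0538  0.1762] lo [ 0.61   -0.0564  0.0809] hi [ 0.7386 -0.0488  0.1981]
tip all 700 med [ 0.5038 -0.1215  0.2761] lo [ 0.4959 -0.1336  0.254 ] hi [ 0.5117 -0.1106  0.2781]
tip red 492 med [ 0.5038 -0.119   0.2759] lo [ 0.496  -0.1284  0.2553] hi [ 0.511  -0.1107  0.2776]
 z 0.17 o -0.136586466899224 -0.1364152296990904 -0.11085178167999316 5
 z 0.19 o -0.11430552218839866 -0.11094365626352265 -0.11064824268074154 17
 z 0.21 o -0.11519167162680409 -0.11089483085835786 -0.11063541777766159 16
 z 0.23 o -0.11366378978384091 -0.11090955164553414 -0.11059961044067544 15
 z 0.25 o -0.11517813561393098 -0.11089006960019951 -0.110472082507229 20
 z 0.27 o -0.12897266124094983 -0.11917937103835934 -0.11050833474953534 480
```

View pics/v9.png

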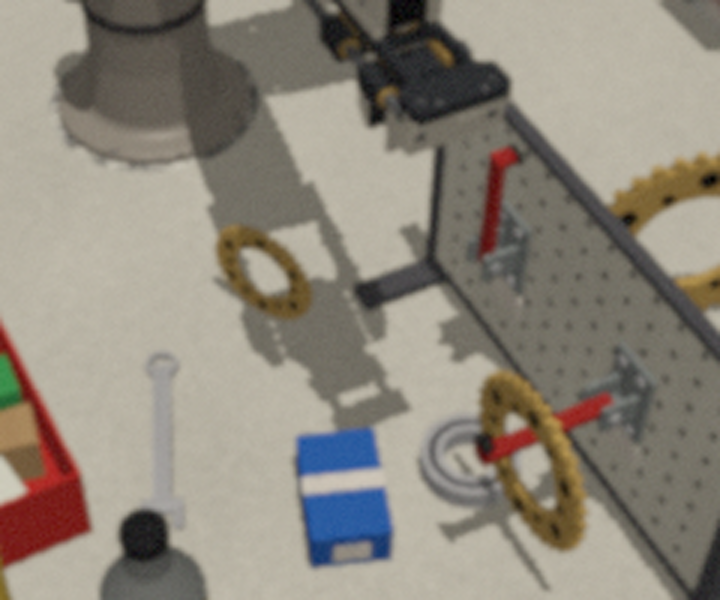

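The used arm (490,205) now stands exactly vertical: its face is at o=-0.111 all along and its nose is 10 mm from the board. The sprocket hangs at rest on the level spare arm (530,460), the other stock is where it was, and the gripper is clear.

```bash
python3 -c "
from cell import robot
print(robot.hand_in())"
```

```text
the job is handed in; nothing more can be done
None
```

Job handed in at about 25 s of the 61 s limit: the spare hook is fully out with the middle-sized sprocket hung on it through its bore and let go, the emptied hook is folded flat against the board, and I touched none of the other stock.

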